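Vent the vacuum jar with the blue band

ROBOT

A 6-joint arm with a two-finger parallel gripper is mounted at the origin on the work surface. World frame = base frame: x ahead of the robot, y to its left, z up, the work surface at z = 0. Lengths are in m, angles in rad, forces in N, time in s.
With the tool pointing down it reaches from about 0.375 to 0.9 m from the base axis. Payload 3.1 kg.
Tool frame: the origin (TCP) lies on the centre line of the jaws, within the pads' length; the fingertips stand 25 mm ahead of it and the grasp point (between the pads) lies 6 mm ahead of it (bot.tip_reach is the distance from the TCP to the fingertips, in m); z points along the fingers, y is the direction in which the jaws open and shut (so a half turn about z gives the same grasp; the last joint's range is limited). The gripper opens to 85 mm and grips with 20 to 120 N. Pads are 22 mm wide; open, the fingers measure 114 mm over their backs; the gripper's body (76 mm by 85 mm) begins 54 mm behind the grasp point. The pads swing forward as they close: fully open they stand 13 mm farther back than shut.
Start: joints at [-1.292, 0.527, 1.433, -0, 1.181, -0.178], TCP at [0.276, -0.561, 0.256] pointing down, gripper open.
Joint ranges: [-3.08, 3.08], [-0.75, 2.2], [0.22, 2.44], [-1.43, 4.57], [0, 2.65], [-2.85, 2.85]. Speed limits (rad/s): [2.79, 2.79, 3.14, 3.14, 3.14, 3.14].

INTERFACE

Orientations are given as a unit quaternion [w, x, y, z].
In Python, from cell import telemetry, optics, bot gives the robot as it stands. The module is installed in compiled form; this text tells all that it offers.
- The arm moves only by the tool carry_out, never from a script. Its argument "rows" is a list that holds one entry, the list of rows, each a list of 7 numbers: the opening, from -1 (shut) to 1 (fully open), so that 0 is half open, then the shift along the world's x, y, z each as a share of 120 mm, from -1 to 1, then the turn, a rotation vector about the world's x, y, z each as a share of 2 rad, from -1 to 1. A call has 1 to 8 rows; each row is the pose to reach, as a shift and turn from the pose commanded when the call began; what a row does not reach only later rows make up. A row lasts 1/8 s, in which the tool goes at most 62.5 mm and 10.7 degrees, less where a joint would pass 70% of its speed; a pose out of reach is approached as far as the arm can. A call with a number of a shift or a turn outside -1 to 1 is refused whole. A call with a gripper value outside its range is refused whole. The fingers move at their own pace and stop on an object; the grip force is fixed at half the most. Time passes only in rows, so rows that repeat a pose let the fingers close. It gives the time, the measured TCP pose, the force and the opening at its end, in the units of the state.
- telemetry.read_state(): the state, without advancing time (a new reading comes with each control period).
- optics.get_image(name): name is "scene" or "top"; returns a dict with "color" (384x512x3 uint8, blue, green, red), "K" (3x3 intrinsics, pixels), "k1" (the pictures are not rectified: a ray, as slopes to the right and down, at radius r is drawn at 1 + k1 r^2 times it, then the intrinsics apply), "world_to_cam" (4x4, takes a point from world to camera coordinates). Camera axes: x right, y down, z forward; pixel columns grow to the right and rows downward; lengths in m; the calibration is good to about 2 mm. A picture is of the moment at which its call begins. There is no depth.
- bot.close_job(): hands the job in, once; it reports no verdict.
The state is a dict: "time": time; "joints": joint angles; "joint_vel": joint speeds; "effort": joint torques, N m; "tool_pos": TCP position; "tcp_rot": TCP orientation; "contact_force": force on the tool from outside, world axes, zero at the start; "moment": the same for the moment, N m; "opening": finger opening in m.
Only numpy, scipy, OpenCV 4.12 (cv2) and the standard library are available. Lean on these libraries where they do the work, as an engineer would, in place of code of your own. Each camera call takes 0.05 s, during which the arm holds its last target. There are 200 camera calls.

TASK

The vacuum hold test on the jar with the blue band is over, so let the air back in: with the fingertips press the white vent plunger on top of its lid gently all the way down, keep it down for two seconds, then let it spring back up and withdraw. Leave that jar standing where it is, without lifting or shifting it, and do not touch the yellow and red jars (they stay under vacuum), the empty cup or the test stand.

Things in the scene. Friction and masses are not known exactly. Their poses are not given: they have to be found in the camera images.
- jar_blue: loose vacuum jar with a blue band, upright, 0.5 to 0.9 kg: clear cup 72 mm across, a metal sensor housing inside; on it a black lid, 92 mm across, from 66 to 104 mm height, with a blue band round its side and a blue ring on top, its white vent plunger in the middle, and a brass hose barb on the side out to 62 mm from the axis, along the jar's x. Origin: centre of the underside, z up. This is the one to vent.
- vent_blue_top (a point): centre of the top face of the blue jar's vent plunger: a white round push cap 26 mm across and 7 mm thick on a thin steel stem, in the middle of the jar's black lid; 124 mm above the bench and 20 mm above the lid while up, 8 mm lower when fully down; z up
- vent_blue (a joint): the vent plunger of the blue jar: 0 = up (at rest), 0.008 m = fully down; a spring pushes it back up (about 2 N to start it moving, 6 N at the bottom)
- jar_yellow: loose vacuum jar with a yellow band, upright, 0.5 to 0.9 kg: clear cup 72 mm across, a metal sensor housing inside; on it a black lid, 92 mm across, from 66 to 104 mm height, with a yellow band round its side and a yellow ring on top, its white vent plunger in the middle, and a brass hose barb on the side out to 62 mm from the axis, along the jar's x. Origin: centre of the underside, z up. Leave it alone, it stays under vacuum.
- vent_yellow_top (a point): centre of the top face of the yellow jar's vent plunger: a white round push cap 26 mm across and 7 mm thick on a thin steel stem, in the middle of the jar's black lid; 124 mm above the bench and 20 mm above the lid while up, 8 mm lower when fully down; z up
- vent_yellow (a joint): the vent plunger of the yellow jar: 0 = up (at rest), 0.008 m = fully down; a spring pushes it back up (about 2 N to start it moving, 6 N at the bottom)
- jar_red: loose vacuum jar with a red band, upright, 0.5 to 0.9 kg: clear cup 72 mm across, a metal sensor housing inside; on it a black lid, 92 mm across, from 66 to 104 mm height, with a red band round its side and a red ring on top, its white vent plunger in the middle, and a brass hose barb on the side out to 62 mm from the axis, along the jar's x. Origin: centre of the underside, z up. Leave it alone, it stays under vacuum.
- vent_red_top (a point): centre of the top face of the red jar's vent plunger: a white round push cap 26 mm across and 7 mm thick on a thin steel stem, in the middle of the jar's black lid; 124 mm above the bench and 20 mm above the lid while up, 8 mm lower when fully down; z up
- vent_red (a joint): the vent plunger of the red jar: 0 = up (at rest), 0.008 m = fully down; a spring pushes it back up (about 2 N to start it moving, 6 N at the bottom)
- cup: a loose empty clear plastic sample cup, 60 mm across, 65 mm tall, open at the top; origin: centre of its underside. Leave it alone.
- stand: fixed leak test stand, leave it alone: grey enclosure 150 x 150 mm, 79 mm high, on it a clear cup with black lid clamped in a frame of two steel posts, a black crossbar 136 mm long (along the stand's y) and a lead screw, up to 298 mm height; round gauge on its -x side, black knob on its -y side out to 107 mm from the centre. Origin: centre of its underside, z up.
Things that resemble listed ones, but are neither listed nor needed, are in the scene too. Leave any green or turquoise look-alike of the jar_blue alone.

How it is judged:
On the way, in this order (a step that is already met when the one before it is completed fails the run):
1. the blue jar's vent plunger is pressed down at least 5.5 mm by the fingertips and kept there for 1.8 s (value of joint vent_blue above 0.0055 m and contact force between the fingers and jar_blue above 1 N), for 1.8 s.
2. the plunger is let go and springs back up, the fingers off the jar (value of joint vent_blue below 0.001 m and contact force between the fingers and jar_blue below 0.1 N), for 0.2 s.
At the end, for the whole second after the job is handed in: The blue jar has been vented and let go: all three plungers are up (within 1 mm), the blue jar stands upright and at rest within 12 mm of where it stood, and the yellow jar, red jar and cup stand upright within 5 mm of where they stood (value of joint each of vent_blue, vent_yellow, vent_red below 0.001 m and distance of jar_blue from where it was at the start of the episode below 0.012 m and angle between each of jar_blue, jar_yellow, jar_red, cup's own z axis and vertical below 0.05 rad and linear speed of jar_blue below 0.02 m/s and distance of each of jar_yellow, jar_red, cup from where it was at the start of the episode below 0.005 m); the robot touches nothing.
It fails at once if the blue jar is lifted, carried, shifted by more than 12 mm or tipped (height (world z) of jar_blue above 0.005 m or distance of jar_blue from where it was at the start of the episode above 0.012 m or angle between jar_blue's own z axis and vertical above 0.12 rad).
It fails at once if the blue jar is pressed hard (over 25 N) (contact force between any of the fingers, the arm and jar_blue above 25 N).
It fails at once if the plunger of another jar is pressed (value of joint any of vent_yellow, vent_red above 0.0015 m).
It fails at once if the robot touches the yellow or red jar or the cup (contact force between any of the fingers, the arm and jar_yellow above 0.5 N or contact force between any of the fingers, the arm and jar_red above 0.5 N or contact force between any of the fingers, the arm and cup above 0.5 N).
It fails at once if the robot touches the test stand (contact force between any of the fingers, the arm and stand above 0.5 N).
It also fails if it takes over 38 s, if anything falls off the work surface, if the arm or the gripper's body presses on something with over 40 N, if the wrist force passes 120 N, or if a joint passes its speed limit or range.

## Working session

There is one attempt and no reset: what is moved stays moved. The work goes in short steps, Python scripts to look and compute and a tool call to move; the robot and the scene stay as the last step left them, time stands still between calls to the robot, and variables do not carry over. Pictures are saved under pics/ and viewed, about 8 in all and at most 12, crops included, and the job is handed in when it is done.

Besides the shell and the picture viewer there is one more tool, called after ">>>" as name(argument=value, ...) on one line, values as JSON. carry_out: Moves the arm, as the interface text tells. Shift numbers are shares of 120 mm and turn numbers shares of 2 rad, none past 1 either way. Its arguments: {"type":"object","properties":{"rows":{"type":"array","items":{"type":"array","items":{"type":"array","items":{"type":"number"}}}}},"required":["rows"]}

```bash
mkdir -p pics; cat > h.py <<'E'
import numpy as np, cv2
from cell import telemetry, optics, bot
def ray(im,u,v):
    K=im["K"]; T=np.array(im["world_to_cam"]); D=np.array([im["k1"],0,0,0,0.])
    p=cv2.undistortPoints(np.array([[[u,v]]],float),np.array(K),D)[0,0]
    R=T[:3,:3]; return -R.T@T[:3,3], R.T@np.array([p[0],p[1],1])
def at_z(im,u,v,z):
    c,d=ray(im,u,v); return c+d*(z-c[2])/d[2]
def proj(im,P):
    T=np.array(im["world_to_cam"]); r=cv2.Rodrigues(T[:3,:3])[0]
    return cv2.projectPoints(np.array([P],float),r,T[:3,3],np.array(im["K"]),np.array([im["k1"],0,0,0,0.]))[0][0,0]
E
python3 - <<'E'
from h import *
for n in("scene","top"):
    im=optics.get_image(n); cv2.imwrite(f"pics/{n}0.png",im["color"]); print(n,np.array(im["K"]).tolist(),im["k1"],ray(im,256,192))
print(telemetry.read_state(),bot.tip_reach)
E
```

```text
scene [[460.1207825607435, 0.0, 261.18176730954906], [0.0, 460.1207825607435, 194.70228475949955], [0.0, 0.0, 1.0]] -0.11632786937173765 (array([ 1.31718552, -0.37911925,  0.85087359]), array([-0.66099743,  0.40964833, -0.62883382]))
top [[480.2675015064215, 0.0, 257.18782735312595], [0.0, 480.2675015064215, 189.9457846742822], [0.0, 0.0, 1.0]] -0.20299710432567267 (array([0.27630377, 0.08207186, 1.54039418]), array([ 0.1846284 ,  0.0179619 , -0.98265667]))
{'time': 0.1, 'joints': array([-1.29153216e+00,  5.28392897e-01,  1.43377151e+00, -3.32240414e-06,
        1.18140376e+00, -1.78498285e-01]), 'joint_vel': array([ 0.00110493, -0.0036141 , -0.00347239, -0.00029377,  0.00053011,
       -0.00164453]), 'effort': array([ 2.33994851e-04, -4.43304133e+01, -1.78586751e+01, -1.81058290e-04,
        3.90091198e-03,  8.86899045e-06]), 'tool_pos': array([ 0.27607384, -0.56005828,  0.25542017]), 'tcp_rot': array([-9.86427631e-04,  9.73920222e-01,  2.26888574e-01, -5.12793927e-05]), 'contact_force': array([ 0.6705547 ,  0.475887  , -0.58562146]), 'moment': array([ 0.02925576,  0.03118482, -0.03002213]), 'opening': 0.0856708784940054} 0.025
```

View pics/scene0.png

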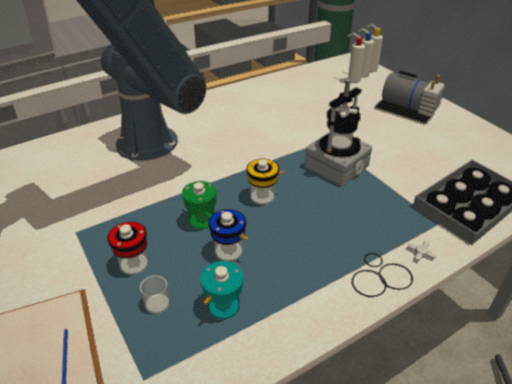

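View pics/top0.png

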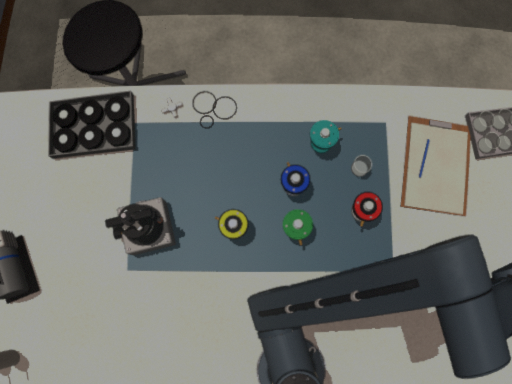

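The scene view shows the blue jar's plunger at about (227,216), and the top view shows it at about (295,179). I'll locate the white caps precisely in both.

```bash
python3 - <<'E'
from h import *
R=[];ims={}
for n,(u,v) in {"scene":(227,216),"top":(295,179)}.items():
    im=optics.get_image(n); ims[n]=im; c=im["color"]; w=14
    p=c[v-w:v+w+1,u-w:u+w+1].astype(int); m=(p.min(2)>130).astype(np.uint8)
    k,l,s,ce=cv2.connectedComponentsWithStats(m)
    for i in range(1,k): print(n,s[i],ce[i]+[u-w,v-w])
    cv2.imwrite(f"pics/c_{n}.png",cv2.resize(c[v-40:v+40,u-40:u+40],None,fx=5,fy=5,interpolation=0))
a=cv2.imread("pics/c_scene.png");b=cv2.imread("pics/c_top.png");cv2.imwrite("pics/c.png",np.hstack([a,b]))
t=ims["top"]
for n,(u,v) in dict(blue=(295,179),green=(298,224),turq=(323,134),yellow=(233,223),red=(368,206)).items(): print(n,at_z(t,u,v,.122))
print("cup",at_z(t,362,167,.06),"stand",at_z(t,145,225,.08))
E
```

```text
scene [ 9 10 10  8 65] [226.47692308 215.16923077]
scene [11 17  9  5 14] [229.14285714 221.85714286]
top [10  9  8  7 43] [294.97674419 177.20930233]
blue [ 0.58272022 -0.00973358  0.122     ]
green [ 0.4460164 -0.0170771  0.122    ]
turq [ 0.72510637 -0.09856241  0.122     ]
yellow [0.44897166 0.1761616  0.122     ]
red [ 0.4997182  -0.22944743  0.122     ]
cup [ 0.63543401 -0.22886268  0.06      ] stand [0.44652677 0.45301936 0.08      ]
```

View pics/c.png

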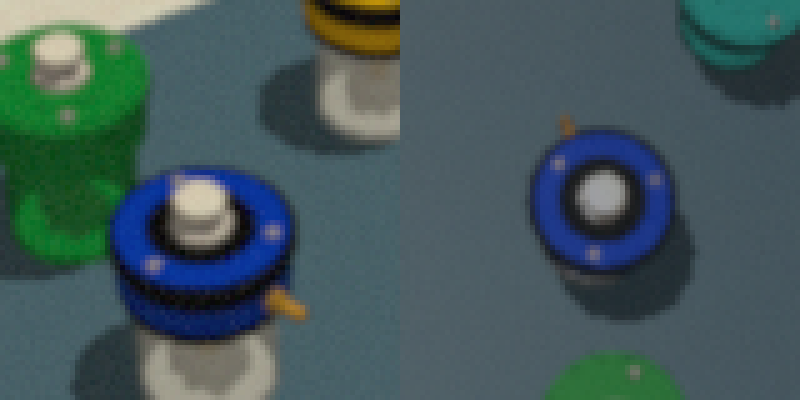

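```bash
python3 - <<'E'
from h import *
t=optics.get_image("top");s=optics.get_image("scene")
print(at_z(t,295.2,177.4,.124),at_z(s,227.2,214,.124))
print(telemetry.read_state()["tool_pos"])
E
```

```text
[ 0.58723032 -0.01027362  0.124     ] [ 0.58753928 -0.00742295  0.124     ]
[ 0.27621941 -0.56039617  0.25597626]
```

>>> carry_out(rows=[[[-1,0.25,0.5,0,0,0,0],[-1,0.5,1,0,0,0,0],[-1,0.5,1,0,0,0,0]]])

```text
time: 0.68
tool_pos: [0.3372, -0.4364, 0.2562]
tcp_rot: [-0.002, 0.973, 0.229, -0.0]
contact_force: [-0.9, -0.5, 0.0]
opening: 0.0323
```

>>> carry_out(rows=[[[-1,0.25,0.5,0,0,0,0],[-1,0.5,1,0,0,0,0]]])

```text
time: 0.92
tool_pos: [0.3928, -0.329, 0.2565]
tcp_rot: [0.001, 0.974, 0.226, 0.0]
contact_force: [0.3, -0.4, 0.7]
opening: 0.0001
```

>>> carry_out(rows=[[[-1,0.25,0.5,0,0,0,0],[-1,0.5,1,0,0,0,0]]])

```text
time: 1.18
tool_pos: [0.4492, -0.2165, 0.2567]
tcp_rot: [0.001, 0.974, 0.226, 0.001]
contact_force: [1.2, -0.8, -0.2]
opening: 0.0001
```

>>> carry_out(rows=[[[-1,0.25,0.5,0,0,0,0],[-1,0.5,1,0,0,0,0]]])

```text
time: 1.42
tool_pos: [0.5055, -0.1045, 0.2567]
tcp_rot: [0.001, 0.974, 0.227, 0.001]
contact_force: [0.9, -0.6, 0.7]
opening: -0.0002
```

>>> carry_out(rows=[[[-1,0.3,0.3,-0.1,0,0,0],[-1,0.6,0.6,-0.4,0,0,0],[-1,0.6,0.6,-0.4,0,0,0],[-1,0.6,0.6,-0.4,0,0,0]]])

```text
time: 1.92
tool_pos: [0.576, -0.0339, 0.2082]
tcp_rot: [0.0, 0.974, 0.227, -0.0]
contact_force: [-0.2, -0.0, 1.0]
opening: -0.0001
```

```bash
python3 - <<'E'
from h import *
st=telemetry.read_state(); p=st["tool_pos"]; print(st)
tip=p-[0,0,.025]
o=[]
for n in("scene","top"):
    im=optics.get_image(n); c=im["color"].copy(); q=proj(im,tip); print(n,q)
    u,v=map(int,proj(im,[.587,-.009,.15])); o.append(cv2.resize(c[v-40:v+40,u-40:u+40],None,fx=5,fy=5,interpolation=0)); print(u,v)
cv2.imwrite("pics/d.png",np.hstack(o))
E
```

```text
{'time': 1.925, 'joints': array([-2.52046282e-01,  5.23361721e-01,  1.60331129e+00, -7.86488577e-04,
        1.01533551e+00,  8.61154775e-01]), 'joint_vel': array([-0.02225313, -0.03058112,  0.00567295,  0.00197166,  0.00031047,
        0.00071214]), 'effort': array([ 7.43870661e-01, -4.03960598e+01, -1.51285976e+01,  4.01817018e-02,
       -3.55748140e-03,  7.69548956e-05]), 'tool_pos': array([ 0.57602643, -0.03390584,  0.20817634]), 'tcp_rot': array([ 2.00022026e-04,  9.73892658e-01,  2.27008669e-01, -3.38875643e-04]), 'contact_force': array([-0.15301334, -0.01828578,  0.99567693]), 'moment': array([-0.01611919, -0.00394988,  0.01157205]), 'opening': -5.018924309292727e-05}
scene [213.55601235 195.87397682]
226 205
top [304.67051063 176.79868732]
295 175
```

View pics/d.png

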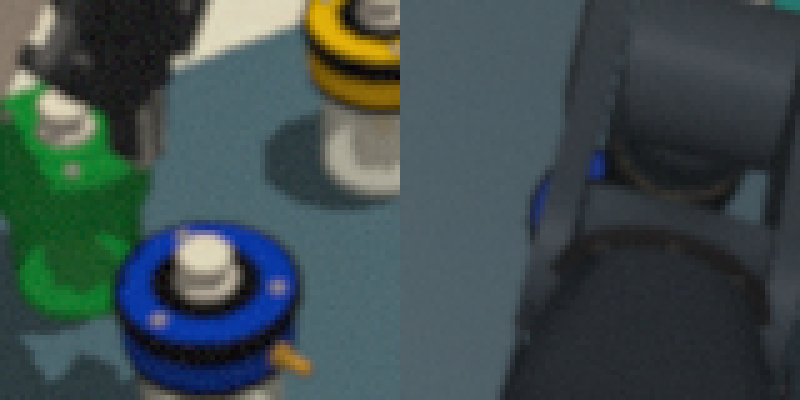

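The fingers are shut, with their tips at crop (145,165), or about pixel (215,198). That fits the projected (213.6,195.9). I'll centre over the cap and come down to about 10 mm above it.

>>> carry_out(rows=[[[-1,0.09,0.2,0,0,0,0],[-1,0.09,0.2,0,0,0,0],[-1,0.09,0.2,-0.2,0,0,0],[-1,0.09,0.2,-0.35,0,0,0],[-1,0.09,0.2,-0.4,0,0,0],[-1,0.09,0.2,-0.4,0,0,0],[-1,0.09,0.2,-0.4,0,0,0]]])

```text
time: 2.9
tool_pos: [0.5873, -0.0097, 0.1612]
tcp_rot: [0.0, 0.974, 0.227, 0.001]
contact_force: [0.5, 0.3, 1.1]
opening: -0.0002
```

```bash
python3 - <<'E'
from h import *
st=telemetry.read_state(); p=st["tool_pos"]; print(p,st["contact_force"])
im=optics.get_image("scene"); print(proj(im,p-[0,0,.025]),proj(im,[.587,-.009,.124]))
cv2.imwrite("pics/e.png",cv2.resize(im["color"][175:245,187:267],None,fx=8,fy=8,interpolation=2))
E
```

```text
[ 0.58725386 -0.00971649  0.16124141] [0.4734894  0.2932017  1.14057329]
[226.07524616 210.38994489] [226.50821584 214.1052042 ]
```

View pics/e.png

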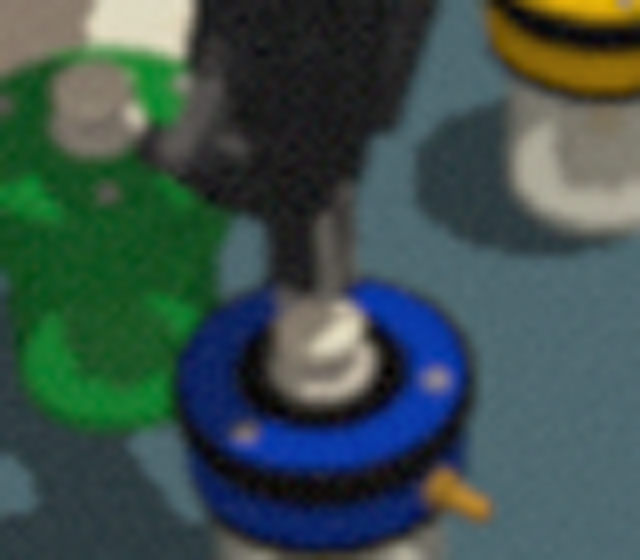

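The tips sit centred over the cap, at crop (312,292) against cap centre (318,330). The remaining gap is about 12 mm, so I'll descend slowly and watch the force.

>>> carry_out(rows=[[[-1,0,0,-0.03,0,0,0],[-1,0,0,-0.06,0,0,0],[-1,0,0,-0.08,0,0,0],[-1,0,0,-0.1,0,0,0],[-1,0,0,-0.1,0,0,0]]])

```text
time: 3.58
tool_pos: [0.5867, -0.0091, 0.1483]
tcp_rot: [-0.0, 0.974, 0.227, -0.0]
contact_force: [-0.6, -0.2, 1.9]
opening: -0.0002
```

>>> carry_out(rows=[[[-1,0,0,-0.01,0,0,0],[-1,0,0,-0.02,0,0,0],[-1,0,0,-0.02,0,0,0],[-1,0,0,-0.02,0,0,0]]])

```text
time: 4.08
tool_pos: [0.5867, -0.0091, 0.146]
tcp_rot: [-0.0, 0.974, 0.227, -0.0]
contact_force: [-1.8, -0.0, 3.6]
opening: -0.0002
```

>>> carry_out(rows=[[[-1,0,0,-0.01,0,0,0],[-1,0,0,-0.02,0,0,0],[-1,0,0,-0.02,0,0,0]]])

```text
time: 4.45
tool_pos: [0.5867, -0.0092, 0.1435]
tcp_rot: [-0.0, 0.974, 0.227, -0.0]
contact_force: [-0.8, 0.7, 5.5]
opening: 0.0001
```

>>> carry_out(rows=[[[-1,0,0,-0.01,0,0,0],[-1,0,0,-0.01,0,0,0],[-1,0,0,-0.01,0,0,0]]])

```text
time: 4.82
tool_pos: [0.5867, -0.0092, 0.1424]
tcp_rot: [-0.0, 0.974, 0.227, -0.0]
contact_force: [-1.6, 0.7, 5.3]
opening: 0.0002
```

>>> carry_out(rows=[[[-1,0,0,-0.008,0,0,0],[-1,0,0,-0.008,0,0,0],[-1,0,0,-0.008,0,0,0]]])

```text
time: 5.2
tool_pos: [0.5867, -0.0091, 0.1415]
tcp_rot: [-0.0, 0.974, 0.227, -0.0]
contact_force: [-1.8, 1.3, 5.9]
opening: -0.0004
```

>>> carry_out(rows=[[[-1,0,0,-0.008,0,0,0],[-1,0,0,-0.008,0,0,0],[-1,0,0,-0.008,0,0,0]]])

```text
time: 5.58
tool_pos: [0.5867, -0.0091, 0.1411]
tcp_rot: [0.0, 0.974, 0.227, 0.0]
contact_force: [-3.1, 1.0, 9.0]
opening: -0.0001
```

The plunger is on its stop: the force jumped to 9 N at the expected height. I'll hold it there for more than 2 s.

>>> carry_out(rows=[[[-1,0,0,0,0,0,0],[-1,0,0,0,0,0,0],[-1,0,0,0,0,0,0],[-1,0,0,0,0,0,0],[-1,0,0,0,0,0,0],[-1,0,0,0,0,0,0],[-1,0,0,0,0,0,0],[-1,0,0,0,0,0,0]]])

```text
time: 6.58
tool_pos: [0.5867, -0.0091, 0.1411]
tcp_rot: [0.0, 0.974, 0.227, 0.0]
contact_force: [-2.2, 1.4, 8.7]
opening: -0.0001
```

>>> carry_out(rows=[[[-1,0,0,0,0,0,0],[-1,0,0,0,0,0,0],[-1,0,0,0,0,0,0],[-1,0,0,0,0,0,0],[-1,0,0,0,0,0,0],[-1,0,0,0,0,0,0],[-1,0,0,0,0,0,0],[-1,0,0,0,0,0,0]]])

```text
time: 7.58
tool_pos: [0.5868, -0.0092, 0.1411]
tcp_rot: [0.0, 0.974, 0.227, 0.0]
contact_force: [-2.2, -0.0, 8.7]
opening: 0.0003
```

```bash
python3 - <<'E'
from h import *
st=telemetry.read_state(); print(st["time"],st["tool_pos"],st["contact_force"])
im=optics.get_image("scene")
cv2.imwrite("pics/f.png",cv2.resize(im["color"][175:245,187:267],None,fx=8,fy=8,interpolation=2))
E
```

```text
7.575 [ 0.58675137 -0.00916646  0.14105201] [-2.16609297 -0.04973567  8.6624145 ]
```

View pics/f.png

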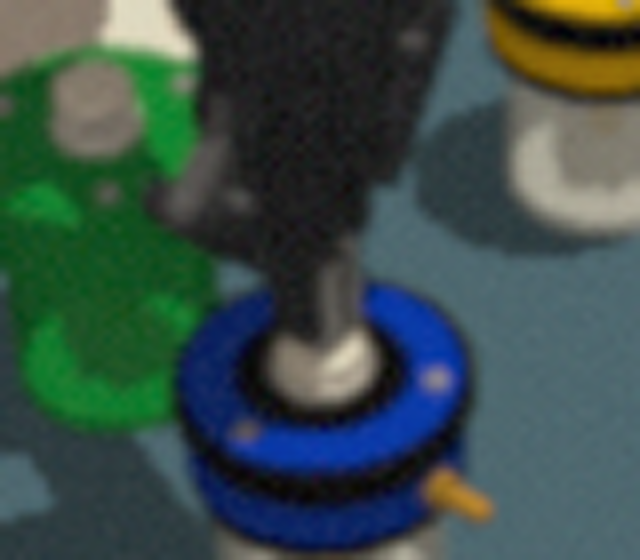

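The cap is down, its bottom still at crop y≈405 but its top now at y≈335, and the jar hasn't moved. I'll hold a little longer, then raise gently and withdraw.

>>> carry_out(rows=[[[-1,0,0,0,0,0,0],[-1,0,0,0,0,0,0],[-1,0,0,0.02,0,0,0],[-1,0,0,0.04,0,0,0],[-1,0,0,0.06,0,0,0],[-1,0,0,0.08,0,0,0],[-1,0,0,0.12,0,0,0],[-1,0,0,0.2,0,0,0]]])

```text
time: 8.62
tool_pos: [0.5867, -0.0093, 0.1643]
tcp_rot: [-0.0, 0.974, 0.227, -0.0]
contact_force: [0.3, -0.4, -0.9]
opening: 0.0001
```

>>> carry_out(rows=[[[-1,0,0,0.3,0,0,0],[-1,0,0,0.7,0,0,0],[-1,0,0,0.7,0,0,0],[-1,0,0,0.7,0,0,0],[-1,0,0,0.7,0,0,0],[-1,0,0,0.7,0,0,0],[-1,0,0,0.7,0,0,0]]])

```text
time: 9.5
tool_pos: [0.5865, -0.0092, 0.2476]
tcp_rot: [-0.0, 0.974, 0.227, -0.001]
contact_force: [-0.6, 0.3, 0.7]
opening: -0.0001
```

```bash
python3 - <<'E'
from h import *
st=telemetry.read_state(); print(st["time"],st["tool_pos"],st["contact_force"],abs(st["joint_vel"]).max())
im=optics.get_image("scene")
cv2.imwrite("pics/g.png",cv2.resize(im["color"][175:245,187:267],None,fx=8,fy=8,interpolation=2))
E
```

```text
9.5 [ 0.5864727  -0.00918103  0.24757428] [-0.56157052  0.31500222  0.7343122 ] 0.004888208806600467
```

View pics/g.png

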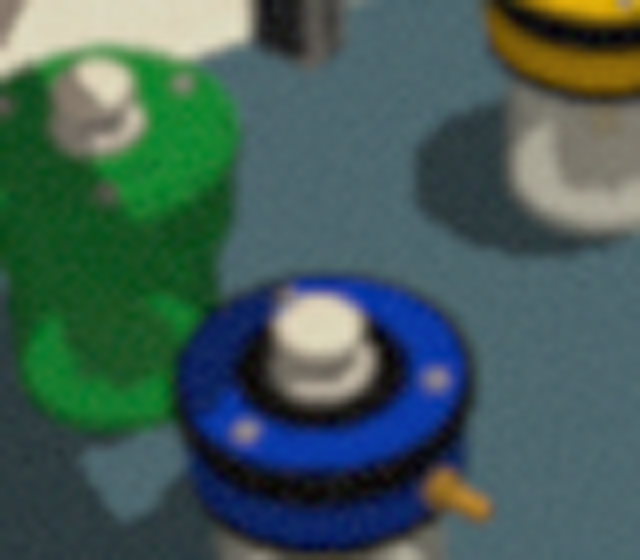

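The plunger is back up, with the cap top at crop (320,320). The jar hasn't moved, and the tips are well clear at about (300,55), so I'll hand in.

```bash
python3 -c "
from cell import bot
print(bot.close_job())"
```

```text
the job is handed in; nothing more can be done
None
```

I vented the blue jar and handed the job in; the interface reports no verdict.

- **Press:** with the fingers shut, I pushed the plunger down onto its stop. The tool stopped at the expected height, about 8 mm of travel. The force was about 9 N, well under the 25 N limit.
- **Hold:** it stayed down for just over 2 s.
- **Release:** I raised the arm about 10 cm. The force reading went back to its noise level of about 1 N.
- **Last checks:** the final picture shows the plunger up again, the jar where it stood and the fingers clear. I kept the tool above the other jars, the cup and the stand throughout. I did not measure their positions again at the end.

No check failed. The two cameras disagreed by about 3 mm on the cap's position, so I aimed between them.

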